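# Take the orange logger from its tray, lay it down on the ramp and dock it in the reader

### The job

Pluck the orange-capped logger out of the pocket tray and let it down the little steel ramp, brass end first, so that it comes to rest lying along the slope against the stop at its foot, and let go of it. Then take it up again across its sides, lay it flat in the bed of the white reader and gently bring its brass end right up against the blue contact block before letting go. Never drop or fling it, leave the other loggers in their pockets, and do not disturb the glass dish, bottle and tumbler.

Things in the scene. Friction and masses are not known exactly. Their poses are not given: they have to be found in the camera images.
- logger_orange: Water logger, a rigid square stick 16 x 16 x 52 mm, about 25 g: orange cap at the top (16 mm), black body, brass contact end at the bottom (7 mm). Origin: centre of the brass end face; its z axis runs along the stick from the brass end to the cap. Starts standing in one of the tray's pockets, its sides along the tray's x and y. This is the one to move; which pocket it is in varies.
- logger_blue: Water logger, a rigid square stick 16 x 16 x 52 mm, about 25 g: blue cap at the top (16 mm), black body, brass contact end at the bottom (7 mm). Origin: centre of the brass end face; its z axis runs along the stick from the brass end to the cap. Starts standing in one of the tray's pockets, its sides along the tray's x and y. Leave it in its pocket.
- logger_green: Water logger, a rigid square stick 16 x 16 x 52 mm, about 25 g: green cap at the top (16 mm), black body, brass contact end at the bottom (7 mm). Origin: centre of the brass end face; its z axis runs along the stick from the brass end to the cap. Starts standing in one of the tray's pockets, its sides along the tray's x and y. Leave it in its pocket.
- logger_white: Water logger, a rigid square stick 16 x 16 x 52 mm, about 25 g: white cap at the top (16 mm), black body, brass contact end at the bottom (7 mm). Origin: centre of the brass end face; its z axis runs along the stick from the brass end to the cap. Starts standing in one of the tray's pockets, its sides along the tray's x and y. Leave it in its pocket.
- tray: Fixed grey pocket tray, 190 mm along its x, 50 wide, 26 high; four square pockets in a row, 20 mm wide, 20 deep (floor 6 mm above the table), at x = -69, -23, 23, 69 mm. A logger stands 32 mm out of its pocket with 2 mm play. Origin: centre of the underside; x points away from the robot within 0.3 rad. Tray on one side of the ramp (left or right varies), reader on the other.
- ramp: Fixed steel ramp on a blue base, 110 x 56 x 8 mm: one 45 degree slope, 30 mm wide and 85 mm long, down to a stop plate that stands square to it, 12 mm proud. Origin: centre of the underside; it runs down along its x, which points to the robot's left (world +y), turned up to 0.5 rad away from the robot. In its x-z plane the surface goes from (-30, 80) to (30, 20) mm.
- ramp_top (a point): Middle of the slope's top edge, 80 mm above the table; axes as the ramp's (level). Open behind it. Lips 4 mm thick, 5 mm above the surface, flank the slope except its top 30 mm, so open fingers fit there. A logger released on the slope, tilted along it, slides down to the stop and stays there.
- ramp_rest (a point): Where the middle of the logger's brass end face comes to rest: against the stop at the foot of the slope, 8 mm off the surface, 25.6 mm above the table; axes as the ramp's (level). The logger then lies at 45 degrees, cap uphill, with up to 7 mm play to each side between the lips.
- reader: Fixed white reader, 130 mm along its x, 76 wide, top face 20 mm above the table. Origin: centre of the underside; x points to the robot's left (world +y) within 0.3 rad. A blue contact block, 44 mm wide and 22 mm above the top face, stands on its left part, its near face at x = 30 mm.
- reader_bed (a point): On the reader's top face above its origin, 20 mm above the table: the floor of the shallow bed, a channel along the reader's x, 23 mm wide between two lips 4 mm high and 4 mm thick, from x = -31 to the contact block's face at x = 30 mm, open at the other end.
- reader_contact (a point): Point on the near face of the reader's contact block, in the middle of the bed, 8 mm above the bed's floor (28 mm above the table); axes as the reader's. The docked logger's brass end face is centred here, its cap pointing along the reader's -x.
- dish: Bystander: shallow glass dish, 54 mm across and 14 mm high, between the robot and the ramp. Origin: centre of the underside.
- sample_bottle: Bystander: white sample bottle, 42 mm across, 85 mm high, beyond the ramp. Origin: centre of the underside.
- tumbler: Bystander: glass tumbler, 64 mm across, 100 mm high, beyond the ramp. Origin: centre of the underside.

How it is judged:
By the outcome, as a careful person would: the job done as asked, in the order asked, and still so for the second after the job is handed in, with the robot touching nothing.
It also fails if it takes over 54 s, if anything falls off the work surface, if the arm or the gripper's body presses on something with over 40 N, if the wrist force passes 120 N, or if a joint passes its speed limit or range.

### The arm

A 6-joint arm with a two-finger parallel gripper is mounted at the origin on the work surface. World frame = base frame: x ahead of the robot, y to its left, z up, the work surface at z = 0. Lengths are in m, angles in rad, forces in N, time in s.
With the tool pointing down it reaches from about 0.35 to 0.775 m from the base axis. Payload 7.3 kg.
Tool frame: the origin (TCP) lies at the very end of the fingers, on their centre line; the grasp point (between the pads) lies 19 mm behind it; z points along the fingers, y is the line along which they close (so a half turn about z gives the same grasp; the last joint's range is limited). The gripper opens to 92 mm and grips with 3 to 60 N. Pads are 19 mm wide; open, the fingers measure 130 mm over their backs; the gripper's body (75 mm by 190 mm) begins 47 mm behind the grasp point.
Start: joints at [-1.422, 0.342, 1.524, -0, 1.275, -0.146], TCP at [0.153, -0.502, 0.227] pointing down, gripper open.
Joint ranges: [-2.53, 2.53], [-0.77, 2.02], [0.04, 2.7], [-1, 4.14], [0.28, 2.66], [-3.11, 3.11]. Speed limits (rad/s): [2.57, 2.57, 3.14, 3.14, 3.14, 3.14].

### API

Orientations are given as [roll, pitch, yaw] about the fixed x, y, z axes, in that order (R = Rz(yaw) Ry(pitch) Rx(roll)).
In Python, from cell import observe, read_camera, get_calibration, hand_in, search_frame gives the robot as it stands.
- The arm moves only by the tool step_arm, never from a script. Its argument "commands" is a list of rows, each an object with "translation": the shift along the tool's x, y, z in mm, a list of three; "roll": the turn about the tool's z in rad. In form: [{"translation": [x, y, z], "roll": roll}, ...]. A call has 1 to 20 rows; each row shifts and turns the commanded pose from where the row before left it, along the tool's axes as they then stand; what a row does not reach is not made up. A row lasts 1/12 s, in which the tool goes at most 41.7 mm and 7.16 degrees, less where a joint would pass 70% of its speed; a pose out of reach is approached as far as the arm can. A call is refused whole if a number of a shift passes 41.7 or a number of a turn 0.125, either way. A call with a gripper value outside its range is refused whole. "fingers" is the opening, from 0 (shut) to 1 (fully open), set as the call begins (left out, the last holds). The fingers move at their own pace and stop on an object; "grip_force" is the grip in N (left out, the last holds). Time passes only in rows, so rows that do not move let the fingers close. It gives the time, the measured TCP pose, the force, the opening and the grip force at its end, in the units of the state.
- observe(): the state, without advancing time (a new reading comes with each control period).
- read_camera(name): name is "scene" or "top"; returns the picture (420x560x3 uint8, red, green, blue); there is no depth.
- get_calibration(name): a dict with "camera_matrix" (3x3 intrinsics, pixels), "world_from_camera" (4x4, takes a point from camera to world coordinates). Camera axes: x right, y up, looking along -z (the intrinsics and any distortion apply to the point x, -y, -z); pixel columns grow to the right and rows downward; lengths in m; the calibration is good to about 2 mm. A picture is of the moment at which its call begins. get_calibration takes no time and is no camera call.
- hand_in(): hands the job in; it is judged then, once.
Trained networks look in the newest picture that a camera, given by its name, has taken for a name from the list of things; names that differ only in an ending like _2 or _b are one class to them, and where a whole thing is asked for, a point or a joint stands for the part that bears it (a point fixed in the world has none). Each returns a list of dicts, best first, with "confidence" (0 to 1); they miss things now and then, are a little off and sometimes report something else, mostly with a low value. They report only what shows in the picture. A call takes as long as a camera call.
- search_frame(camera, name): "at" ([x, y, z] in m, in world coordinates, good to about 4 mm: the middle of the surface that is visible of it).
The state is a dict: "time": time; "qpos": joint angles; "qvel": joint speeds; "joint_efforts": joint torques, N m; "tool_pos": TCP position; "tool_rot": TCP orientation; "contact_force": force on the tool from outside, world axes, zero at the start; "torque": the same for the moment, N m; "opening": finger opening in m; "grip_force": force on a finger pad.
Only numpy, scipy, OpenCV 4.12 (cv2) and the standard library are available. Lean on these libraries where they do the work, as an engineer would, in place of code of your own. Each camera call takes 0.05 s, during which the arm holds its last target. There are 200 camera calls.

## Working session

There is one attempt and no reset: what is moved stays moved. The work goes in short steps, Python scripts to look and compute and a tool call to move; the robot and the scene stay as the last step left them, time stands still between calls to the robot, and variables do not carry over. Pictures are saved under pics/ and viewed, at most 10 in all, crops included, and the job is handed in when it is done.

Besides the shell and the picture viewer there is one more tool, called after "Call:" as a command line: name --argument value ..., lists and objects as JSON in quotes. step_arm: Moves the arm, as the interface text tells. Its arguments: {"type":"object","properties":{"commands":{"type":"array"},"fingers":{"type":"number"},"grip_force":{"type":"number"}},"required":["commands"]}

```bash
mkdir -p pics; ls; python3 - <<'E'
from cell import *
import cv2,numpy as np
s=observe();print(s)
for c in ("scene","top"):
    im=read_camera(c);cv2.imwrite(f"pics/{c}0.png",im[:,:,::-1])
    k=get_calibration(c);print(c,np.round(k["camera_matrix"],1).tolist(),np.round(k["world_from_camera"],3).tolist(),[x for x in k if x not in("camera_matrix","world_from_camera")])
    for n in ["logger_orange","logger_blue","logger_green","logger_white","tray","ramp","ramp_top","ramp_rest","reader","reader_bed","reader_contact","dish","sample_bottle","tumbler"]:
        try:print(n,[(np.round(d["at"],3).tolist(),round(d["confidence"],2)) for d in search_frame(c,n)][:3])
        except Exception as e:print(n,e)
print(observe()["time"])
E
```

```text
pics
{'time': 0.0, 'qpos': array([-1.42198273e+00,  3.42740929e-01,  1.52502042e+00, -1.36510155e-05,
        1.27537745e+00, -1.46040809e-01]), 'qvel': array([ 9.47745227e-04, -1.70601830e-03, -6.95853276e-04, -4.82261899e-04,
       -5.88691467e-04,  1.35325212e-05]), 'joint_efforts': array([ 1.41525859e-03, -4.31232297e+01, -2.44225538e+01,  7.18342862e-02,
        5.59650629e-02, -1.44923843e-04]), 'tool_pos': array([ 0.15250167, -0.50194145,  0.22603432]), 'tool_rot': array([-3.14006107e+00, -2.12084200e-04,  2.94858229e-01]), 'contact_force': array([ 0.56943403, -0.59946193, -0.62130488]), 'torque': array([-0.05220171,  0.00281885,  0.04785814]), 'grip_force': 0.0, 'opening': 0.09180094039770957}
scene [[443.1, 0.0, 279.9], [0.0, 443.1, 205.1], [0.0, 0.0, 1.0]] [[0.721, -0.394, 0.57, 1.085], [0.692, 0.431, -0.579, -0.518], [-0.017, 0.812, 0.583, 0.598], [0.0, 0.0, 0.0, 1.0]] []
logger_orange [([0.633, -0.258, 0.051], 0.76)]
logger_blue [([0.542, -0.248, 0.049], 0.49)]
logger_green [([0.59, -0.251, 0.046], 0.47)]
logger_white [([0.499, -0.247, 0.049], 0.49)]
tray [([0.594, -0.26
[... 600 characters left out ...]
]] []
logger_orange []
logger_blue []
logger_green [([0.532, 0.235, 0.019], 0.63), ([0.585, -0.244, 0.056], 0.41)]
logger_white [([0.492, -0.239, 0.053], 0.42)]
tray [([0.558, -0.244, 0.025], 0.94), ([0.627, -0.248, 0.055], 0.5), ([0.493, -0.239, 0.053], 0.3)]
ramp [([0.582, 0.004, 0.021], 0.75)]
ramp_top [([0.584, 0.003, 0.019], 0.72), ([0.533, 0.236, 0.022], 0.66)]
ramp_rest [([0.584, 0.004, 0.021], 0.95)]
reader [([0.534, 0.235, 0.018], 0.81)]
reader_bed [([0.532, 0.239, 0.019], 0.63)]
reader_contact [([0.535, 0.237, 0.025], 0.56)]
dish [([0.395, -0.045, 0.006], 0.72)]
sample_bottle [([0.76, 0.126, 0.059], 0.85), ([0.778, -0.139, 0.066], 0.68)]
tumbler [([0.778, -0.139, 0.064], 0.57)]
1.5
```

View pics/scene0.png

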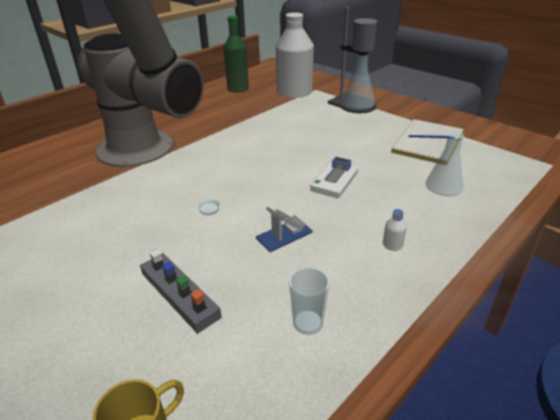

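View pics/top0.png

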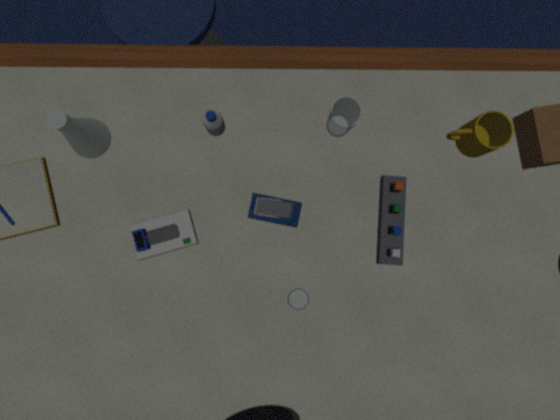

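Scene view: the tray is on the right, with orange in its far pocket (198,298). The ramp is at (285,228) and the reader at (335,177). In the top view orange is at (397,186), the ramp at (275,209) and the reader at (165,235). Next I'll fit the poses by aligning model edges in both views.

```bash
cat > h.py <<'E'
from cell import *
import cv2,numpy as np
from scipy.optimize import minimize
def proj(c,P):
    k=get_calibration(c);T=np.linalg.inv(k["world_from_camera"]);P=np.atleast_2d(P)
    q=P@T[:3,:3].T+T[:3,3];q=q*[1,-1,-1];u=q@np.array(k["camera_matrix"]).T
    return u[:,:2]/u[:,2:]
def ray(c,uv):
    k=get_calibration(c);W=np.array(k["world_from_camera"])
    d=np.linalg.inv(k["camera_matrix"])@[uv[0],uv[1],1];return W[:3,3],W[:3,:3]@(d*[1,-1,-1])
def tri(uvs):
    A=np.zeros((3,3));b=np.zeros(3)
    for c,uv in uvs.items():
        o,d=ray(c,uv);d=d/np.linalg.norm(d);M=np.eye(3)-np.outer(d,d);A+=M;b+=M@o
    return np.linalg.solve(A,b)
def w(p,L):  # pose x,y,yaw ; local mm -> world m
    L=np.atleast_2d(L)/1000.;c,s=np.cos(p[2]),np.sin(p[2])
    return np.c_[p[0]+c*L[:,0]-s*L[:,1],p[1]+s*L[:,0]+c*L[:,1],L[:,2]]
def box(x0,x1,y0,y1,z0,z1):
    V=lambda i,j,k:np.array([(x0,x1)[i],(y0,y1)[j],(z0,z1)[k]],float)
    F=[]
    for ax in range(3):
        for s in (0,1):
            q=[]
            for a,b in((0,0),(0,1),(1,1),(1,0)):
                i=[0,0,0];i[ax]=s;o=[t for t in range(3) if t!=ax];i[o[0]]=a;i[o[1]]=b;q.append(V(*i))
            n=np.zeros(3);n[ax]=2*s-1;F.append((n,q))
    return F
def edges(c,p,boxes,lines):
    o=np.array(get_calibration(c)["world_from_camera"])[:3,3];E=list(lines)
    for B in boxes:
        for n,q in B:
            m=w(p,[np.mean(q,0)])[0];nn=w([0,0,p[2]],[n])[0]
            if nn@(o-m)>0:E+=[(q[i],q[(i+1)%4]) for i in range(4)]
    return E
def grab(n,tag):
    r={}
    for c in("scene","top"):
        r[c]=np.mean([read_camera(c).astype(np.float32) for _ in range(n)],0)
        cv2.imwrite(f"pics/{tag}_{c}.png",r[c][:,:,::-1])
    return r
def score(p,ims,boxes,lines):
    out=0
    for c,(gx,gy) in ims.items():
        for a,b in edges(c,p,boxes,lines):
            t=np.linspace(0.03,.97,40)[:,None];uv=proj(c,w(p,a*(1-t)+b*t)).astype(np.float32)
            d=uv[-1]-uv[0];L=np.linalg.norm(d);n=np.array([-d[1],d[0]])/(L+1e-6)
            g=lambda I:cv2.remap(I,uv[:,:1],uv[:,1:],cv2.INTER_LINEAR)[:,0]
            out+=L*sum(np.abs(g(gx[k])*n[0]+g(gy[k])*n[1]).mean() for k in range(3))
    return -out
def fit(p0,im,boxes,lines=[],cams=("scene","top")):
    lines=[(np.array(a,float),np.array(b,float)) for a,b in lines];p=np.array(p0,float)
    for sg in(3,1.5,.9):
        ims={}
        for c in cams:
            b=cv2.GaussianBlur(im[c],(0,0),sg);b/=b.mean()
            ims[c]=[[np.ascontiguousarray(cv2.Sobel(b[:,:,k],cv2.CV_32F,*d)) for k in range(3)] for d in((1,0),(0,1))]
        st=.0033*sg;sim=p+np.array([[0,0,0],[st,0,0],[0,st,0],[0,0,.06*sg]])
        p=minimize(score,p,(ims,boxes,lines),method="Nelder-Mead",options=dict(initial_simplex=sim,xatol=1e-5,fatol=1e-6)).x
    return p
MOD={"tray":([box(-95,95,-25,25,0,26)],[]),
 "ramp":([box(-55,55,-28,28,0,8)],[]),
 "reader":([box(-65,65,-38,38,0,20)],[((30,-22,42),(30,22,42)),((-31,-11.5,20),(30,-11.5,20)),((-31,11.5,20),(30,11.5,20))])}
INIT={"tray":(.56,-.245,-.04),"ramp":(.583,.003,1.43),"reader":(.535,.235,1.82)}
E
cat > m.py <<'E'
from h import *
im=grab(8,"a")
np.savez("a.npz",**im)
P={}
for n in MOD:
    for cams in(("scene",),("top",),("scene","top")):
        P[n]=fit(INIT[n],im,*MOD[n],cams=cams);print(n,cams,np.round(P[n],4))
np.save("P.npy",P)
# orange cap centroids (whole visible blob ~ between top and side)
uv={}
for c in im:
    I=cv2.cvtColor((im[c]/255).astype(np.float32),cv2.COLOR_RGB2HSV)
    q=proj(c,w(P["tray"],[69,0,52]))[0];yy,xx=np.mgrid[:420,:560]
    m=(np.hypot(xx-q[0],yy-q[1])<14)&(I[...,1]>.5)&((I[...,0]<30)|(I[...,0]>345))
    uv[c]=np.array([xx[m].mean(),yy[m].mean()]);print(c,"cap",uv[c],m.sum(),"pred top ctr",proj(c,w(P["tray"],[[69,0,58],[69,0,50]])))
print("tri",tri(uv),"model",w(P["tray"],[69,0,58]))
for c,sc in(("top",None),("scene",None)):
    tiles=[]
    for n in MOD:
        q=proj(c,w(P[n],[0,0,20]))[0];f=4;h=50
        M=np.float32([[f,0,-f*(q[0]-h)],[0,f,-f*(q[1]-h)]])
        t=cv2.warpAffine(np.clip(im[c]*1.6,0,255),M,(2*h*f,2*h*f),flags=cv2.INTER_CUBIC)
        if 1:
            for a,b in edges(c,P[n],*MOD[n]):
                z=[tuple(int(v) for v in (u*f-f*(q-h)+f/2)) for u in proj(c,w(P[n],[a,b]))];cv2.line(t,*z,(255,0,255),1)
        tiles.append(t)
    row=np.hstack(tiles);cv2.imwrite(f"pics/ov_{c}.png",row[:,:,::-1])
a=np.vstack([cv2.imread(f"pics/ov_{c}.png") for c in("top","scene")]);cv2.imwrite("pics/ov.png",cv2.resize(a,(800,533)))
E
python3 m.py
```

```text
[ WARN:0@4.093] global loadsave.cpp:1063 imwrite_ Unsupported depth image for selected encoder is fallbacked to CV_8U.
Traceback (most recent call last):
  File "m.py", line 7, in <module>
    P[n]=fit(INIT[n],im,*MOD[n],cams=cams);print(n,cams,np.round(P[n],4))
         ~~~^^^^^^^^^^^^^^^^^^^^^^^^^^^^^^
  File "h.py", line 59, in fit
    p=minimize(score,p,(ims,boxes,lines),method="Nelder-Mead",options=dict(initial_simplex=sim,xatol=1e-5,fatol=1e-6)).x
      ~~~~~~~~^^^^^^^^^^^^^^^^^^^^^^^^^^^^^^^^^^^^^^^^^^^^^^^^^^^^^^^^^^^^^^^^^^^^^^^^^^^^^^^^^^^^^^^^^^^^^^^^^^^^^^^^
  File "h.py", line 46, in score
    t=np.linspace(0.03,.97,40)[:,None];uv=proj(c,w(p,a*(1-t)+b*t)).astype(np.float32)
                                          ~~~~^^^^^^^^^^^^^^^^^^^^
  File "h.py", line 5, in proj
    k=get_calibration(c);T=np.linalg.inv(k["world_from_camera"]);P=np.atleast_2d(P)
ValueError: time passes only in moves, steps and waits
```

```bash
sed -i 's/^import cv2,numpy as np/import cv2,numpy as np\nfrom functools import lru_cache\nget_calibration=lru_cache(get_calibration)/' h.py
sed -i 's/^im=grab(8,"a")/im=dict(np.load("a.npz"))/; s/^np.savez.*//' m.py
time python3 m.py 2>&1 | grep -v WARN
```

```text
tray ('scene',) [ 0.5773 -0.2584 -0.0763]
tray ('top',) [ 0.559  -0.2404 -0.0735]
tray ('scene', 'top') [ 0.5588 -0.248  -0.0739]
ramp ('scene',) [ 0.5872 -0.0017  1.3529]
ramp ('top',) [0.5819 0.0035 1.3659]
ramp ('scene', 'top') [0.582  0.0017 1.3677]
reader ('scene',) [0.5237 0.2349 2.0265]
reader ('top',) [0.5376 0.2371 1.664 ]
reader ('scene', 'top') [0.5337 0.2358 1.8436]
scene cap [197.29545455 296.74242424] 132 pred top ctr [[196.54454317 292.8538331 ]
 [197.15888323 296.22274364]]
top cap [397.59259259 185.9382716 ] 81 pred top ctr [[399.83764543 185.25095853]
 [398.52443893 185.7838569 ]]
tri [ 0.6273195  -0.25228147  0.04783769] model [[ 0.62764897 -0.25310342  0.058     ]]
real	0m27.920s
user	0m28.170s
sys	0m0.491s
```

View pics/ov.png

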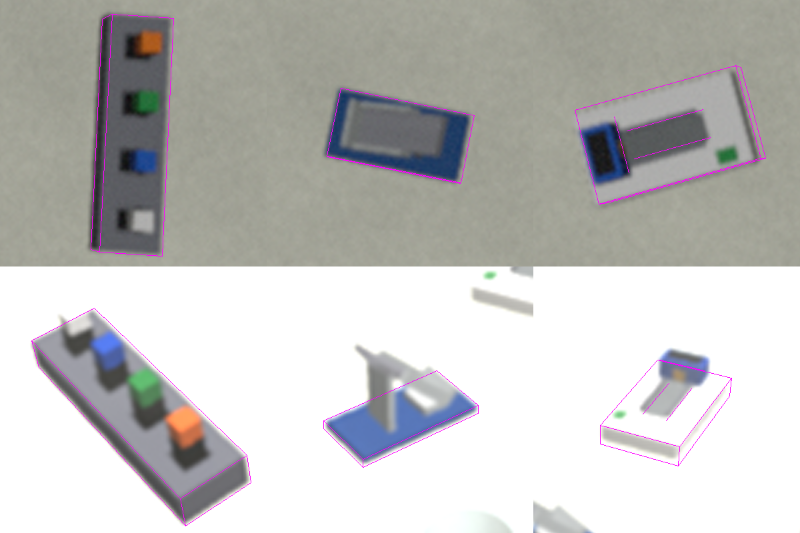

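The overlay shows the tray and ramp fitting well in both views. The reader's bed lines are off by about 2 px in the scene view, so I'll refine the fit per camera, starting locally.

```bash
cat > m2.py <<'E'
from h import *
im=dict(np.load("a.npz"))
S={"tray":(.5588,-.248,-.0739),"ramp":(.582,.0017,1.3677),"reader":(.5337,.2358,1.8436)}
import h
def fit2(p,im,mod,cams):
    lines=[(np.array(a,float),np.array(b,float)) for a,b in mod[1]];best=None
    for sg in(2,1.0):
        ims={}
        for c in cams:
            b=cv2.GaussianBlur(im[c],(0,0),sg);b=np.log(b+5)
            ims[c]=[[np.ascontiguousarray(np.clip(cv2.Sobel(b[:,:,k],cv2.CV_32F,*d),-1,1)) for k in range(3)] for d in((1,0),(0,1))]
        cand=[p] if best is not None else [np.array(p)+[dx,dy,0] for dx in(-.005,0,.005) for dy in(-.005,0,.005)]
        best=None
        for q in cand:
            sim=np.array(q)+np.array([[0,0,0],[.003,0,0],[0,.003,0],[0,0,.03]])
            r=minimize(score,q,(ims,mod[0],lines),method="Nelder-Mead",options=dict(initial_simplex=sim,xatol=1e-4,fatol=1e-4,maxiter=120))
            if best is None or r.fun<best.fun:best=r
        p=best.x
    return p
R={};rows=[]
for c in("top","scene"):
    tiles=[]
    for n in MOD:
        p=R[c,n]=fit2(S[n],im,MOD[n],(c,));print(c,n,np.round(p,4),flush=True)
        q=proj(c,w(p,[0,0,20]))[0];f=6;hh=45 if n=="tray" else 33
        f=400/(2*hh);M=np.float32([[f,0,-f*(q[0]-hh)],[0,f,-f*(q[1]-hh)]])
        t=cv2.warpAffine(np.clip(im[c]*(1.5 if c=="top" else .9),0,255),M,(400,400),flags=cv2.INTER_CUBIC)
        for a,b in edges(c,p,*MOD[n]):
            z=[tuple(int(round(v)) for v in (u-q+hh)*f) for u in proj(c,w(p,[a,b]))];cv2.line(t,*z,(255,0,255),1)
        tiles.append(t)
    rows.append(np.hstack(tiles))
cv2.imwrite("pics/ov2.png",cv2.resize(np.vstack(rows),(800,533))[:,:,::-1])
E
time python3 m2.py 2>&1 | grep -v WARN
```

```text
top tray [ 0.5589 -0.2426 -0.0733]
top ramp [0.5818 0.0035 1.3569]
top reader [0.5343 0.2359 1.8543]
scene tray [ 0.5594 -0.2543 -0.0739]
scene ramp [ 5.8570e-01 -7.0000e-04  1.3645e+00]
scene reader [0.5319 0.2373 1.8452]
real	0m35.807s
user	0m36.049s
sys	0m0.447s
```

View pics/ov2.png

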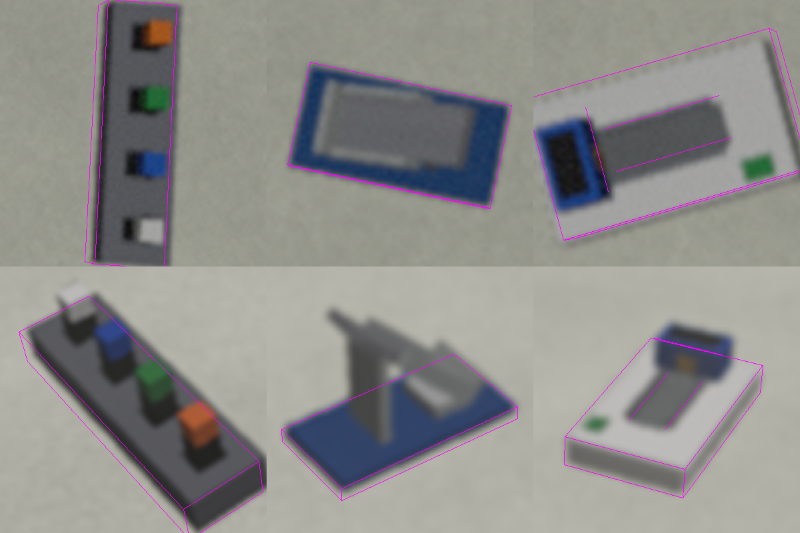

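Call:
step_arm --commands '[{"translation":[0,0,0],"roll":0.123},{"translation":[0,0,0],"roll":0.123},{"translation":[0,0,0],"roll":0.123},{"translation":[29,-17.8,5],"roll":0},{"translation":[29,-17.8,5],"roll":0},{"translation":[29,-17.8,5],"roll":0},{"translation":[29,-17.8,5],"roll":0},{"translation":[29,-17.8,5],"roll":0},{"translation":[29,-17.8,5],"roll":0},{"translation":[29,-17.8,5],"roll":0},{"translation":[29,-17.8,5],"roll":0},{"translation":[29,-17.8,5],"roll":0},{"translation":[29,-17.8,5],"roll":0},{"translation":[29,-17.8,5],"roll":0},{"translation":[29,-17.8,5],"roll":0},{"translation":[29,-17.8,5],"roll":0},{"translation":[29,-17.8,5],"roll":0},{"translation":[29,-17.8,5],"roll":0},{"translation":[29,-17.8,5],"roll":0}]' --fingers 0.6 --grip_force 6

```text
time: 3.88
tool_pos: [0.6378, -0.2517, 0.1464]
tool_rot: [3.142, 0.0, -0.074]
contact_force: [0.6, -0.4, 1.0]
opening: 0.0549
grip_force: 0.0
```

Call:
step_arm --commands '[{"translation":[0,0,20],"roll":0},{"translation":[0,0,20],"roll":0},{"translation":[0,0,15],"roll":0},{"translation":[0,0,0],"roll":0},{"translation":[0,0,0],"roll":0}]'

```text
time: 4.3
tool_pos: [0.636, -0.2525, 0.091]
tool_rot: [-3.141, 0.002, -0.074]
contact_force: [-0.1, 0.5, -0.4]
opening: 0.0553
grip_force: 0.0
```

```bash
cat > see.py <<'E'
import sys
from h import *
tag=sys.argv[1];im=grab(3,tag);np.savez(tag+".npz",**im);s=observe()
t=np.array(s["tool_pos"]);print(s["time"],np.round(t,4),np.round(s["tool_rot"],4),s["opening"],s["contact_force"])
tiles=[]
for c,g in(("scene",1.0),("top",1.6)):
    q=proj(c,t+[0,0,.02])[0];h=40;f=5
    M=np.float32([[f,0,-f*(q[0]-h)],[0,f,-f*(q[1]-h)]])
    T=cv2.warpAffine(np.clip(im[c]*g,0,255),M,(400,400),flags=cv2.INTER_CUBIC)
    yaw=s["tool_rot"][2];y=np.array([np.sin(yaw),-np.cos(yaw),0]);x=np.array([np.cos(yaw),np.sin(yaw),0]);o=s["opening"]/2
    for sg in(1,-1):
        a=[t+sg*y*o+k*x*.0095 for k in(-1,1)]+[t+sg*y*(o+.019)+k*x*.0095 for k in(1,-1)]
        z=((proj(c,np.array(a))-q+h)*f).astype(np.int32);cv2.polylines(T,[z],True,(255,0,255),1)
    tiles.append(T);print(c,"crop origin",q-h,"scale",f)
cv2.imwrite(f"pics/{tag}.png",np.hstack(tiles)[:,:,::-1])
E
python3 see.py b 2>&1|grep -v WARN
```

```text
4.6 [ 0.6369 -0.2532  0.0931] [ 3.1407e+00 -2.0000e-03 -7.4500e-02] 0.05517330971440359 [ 0.66280003 -0.47835057  0.50272564]
scene crop origin [155.64702558 231.26031456] scale 5
top crop origin [369.55797795 136.48983544] scale 5
```

View pics/b.png

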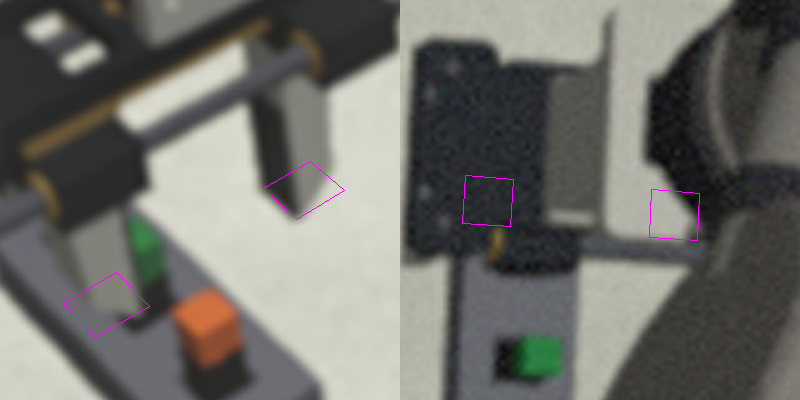

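The picture shows the fingertips projecting onto their drawn outlines to within about 1 px in the scene crop, at (297,218) and (149,306). The centre of the orange cap's top is at crop (210,315). The top camera is blocked by the arm.

```bash
python3 - <<'E' 2>&1|grep -v WARN
from h import *
o,d=ray("scene",(155.65+42,231.26+63));print("scene z58",o+d*(.058-o[2])/d[2])
im=np.load("a.npz")["top"];I=cv2.cvtColor((im/255).astype(np.float32),cv2.COLOR_RGB2HSV)
m=(I[...,1]>.5)&((I[...,0]<30)|(I[...,0]>345));yy,xx=np.mgrid[:420,:560];m&=(abs(xx-398)<12)&(abs(yy-186)<12)
uv=xx[m].mean()+.5,yy[m].mean();print(uv,m.sum());o,d=ray("top",uv);print("top z58/52",o+d*(.058-o[2])/d[2],o+d*(.052-o[2])/d[2])
E
```

```text
scene z58 [ 0.63147324 -0.25377535  0.058     ]
(np.float64(398.0925925925926), np.float64(185.93827160493828)) 81
top z58/52 [ 0.62622835 -0.24944834  0.058     ] [ 0.62705202 -0.25150504  0.052     ]
```

Call:
step_arm --commands '[{"translation":[2.5,0,20],"roll":0},{"translation":[0,0,20],"roll":0},{"translation":[0,0,11],"roll":0},{"translation":[0,0,0],"roll":0}]' --fingers 0.3 --grip_force 3

```text
time: 4.93
tool_pos: [0.6373, -0.2522, 0.038]
tool_rot: [-3.14, 0.005, -0.074]
contact_force: [-0.7, -0.6, -1.3]
opening: 0.0329
grip_force: 0.0
```

Call:
step_arm --commands '[{"translation":[0,0,0],"roll":0},{"translation":[0,0,0],"roll":0},{"translation":[0,0,0],"roll":0},{"translation":[0,0,0],"roll":0},{"translation":[0,0,0],"roll":0},{"translation":[0,0,0],"roll":0}]' --fingers 0.1

```text
time: 5.43
tool_pos: [0.6397, -0.2534, 0.0421]
tool_rot: [3.14, -0.002, -0.074]
contact_force: [0.9, -1.0, 3.5]
opening: 0.0158
grip_force: 3.0
```

```bash
python3 see.py c 2>&1|grep -v WARN
```

```text
5.7333 [ 0.6391 -0.2532  0.0411] [ 3.141e+00 -8.000e-04 -7.420e-02] 0.01612996072433178 [ 0.9886887  -0.94221963  3.76874021]
scene crop origin [160.60754881 255.15669524] scale 5
top crop origin [360.24546045 139.46747552] scale 5
```

View pics/c.png

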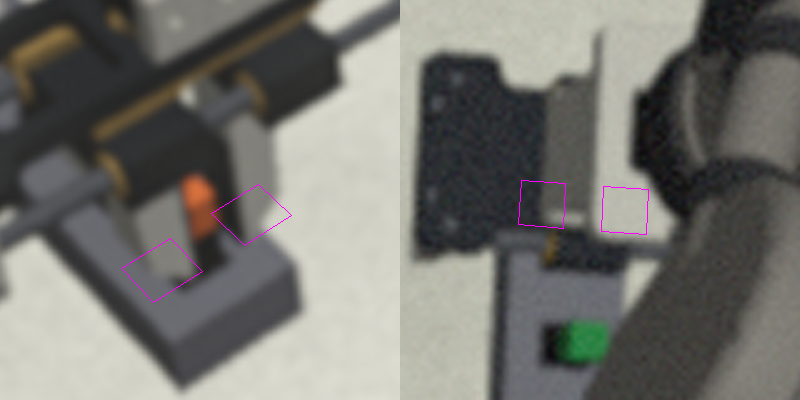

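Gripped at 16 mm opening, but the fingers sit only about 7.5 mm ahead of the logger's axis. I want more clearance for the later tilt, so I'll regrip 2 mm further along and 3 mm higher, then lift.

Call:
step_arm --commands '[{"translation":[0,0,0],"roll":0},{"translation":[0,0,0],"roll":0},{"translation":[2,0,-3],"roll":0},{"translation":[0,0,0],"roll":0},{"translation":[0,0,0],"roll":0}]' --fingers 0.3

```text
time: 6.15
tool_pos: [0.641, -0.253, 0.0436]
tool_rot: [-3.142, 0.0, -0.074]
contact_force: [0.8, -0.4, -0.7]
opening: 0.0276
grip_force: 0.0
```

Call:
step_arm --commands '[{"translation":[0,0,0],"roll":0},{"translation":[0,0,0],"roll":0},{"translation":[0,0,0],"roll":0},{"translation":[0,0,0],"roll":0},{"translation":[0,0,0],"roll":0},{"translation":[0,0,0],"roll":0}]' --fingers 0.1 --grip_force 7

```text
time: 6.65
tool_pos: [0.6408, -0.2531, 0.0437]
tool_rot: [3.142, 0.0, -0.074]
contact_force: [-1.1, 0.2, 0.1]
opening: 0.016
grip_force: 7.0
```

Call:
step_arm --commands '[{"translation":[0,0,-8],"roll":0},{"translation":[0,0,-10],"roll":0},{"translation":[0,0,-15],"roll":0},{"translation":[0,0,-20],"roll":0},{"translation":[0,0,-25],"roll":0},{"translation":[0,0,-25],"roll":0},{"translation":[0,0,-15],"roll":0},{"translation":[0,0,0],"roll":0}]'

```text
time: 7.32
tool_pos: [0.6429, -0.2541, 0.1677]
tool_rot: [3.138, -0.009, -0.074]
contact_force: [0.1, -0.2, 0.3]
opening: 0.0162
grip_force: 7.0
```

Call:
step_arm --commands '[{"translation":[0,0,0],"roll":-0.06},{"translation":[0,0,0],"roll":-0.115},{"translation":[0,0,0],"roll":-0.115},{"translation":[0,0,0],"roll":-0.115},{"translation":[0,0,0],"roll":-0.115},{"translation":[0,0,0],"roll":-0.115},{"translation":[0,0,0],"roll":-0.115},{"translation":[0,0,0],"roll":-0.115},{"translation":[0,0,0],"roll":-0.115},{"translation":[0,0,0],"roll":-0.115},{"translation":[0,0,0],"roll":-0.115},{"translation":[0,0,0],"roll":-0.115},{"translation":[0,0,0],"roll":-0.11},{"translation":[0,0,0],"roll":0}]'

```text
time: 8.48
tool_pos: [0.6405, -0.2529, 0.161]
tool_rot: [-3.14, -0.0, 1.365]
contact_force: [-0.1, 0.1, -0.6]
opening: 0.016
grip_force: 7.0
```

Call:
step_arm --commands '[{"translation":[15,-6,0],"roll":0},{"translation":[28,-12,0],"roll":0},{"translation":[31,-13,0],"roll":0},{"translation":[31,-13,0],"roll":0},{"translation":[31,-13,0],"roll":0},{"translation":[31,-13,0],"roll":0},{"translation":[31,-13,0],"roll":0},{"translation":[28,-12,0],"roll":0},{"translation":[20,-8,0],"roll":0},{"translation":[11.7,-5,0],"roll":0},{"translation":[0,0,15],"roll":0},{"translation":[0,0,20],"roll":0},{"translation":[0,0,17],"roll":0},{"translation":[0,0,0],"roll":0},{"translation":[0,0,0],"roll":0}]'

```text
time: 9.73
tool_pos: [0.5886, 0.021, 0.109]
tool_rot: [-3.14, 0.0, 1.359]
contact_force: [0.8, -0.0, 0.1]
opening: 0.0158
grip_force: 7.0
```

```bash
cat >> h.py <<'E'
def toramp(p,P): 
    d=np.array(P)-[p[0],p[1],0];c,s=np.cos(p[2]),np.sin(p[2]);return np.array([c*d[0]+s*d[1],-s*d[0]+c*d[1],d[2]])*1000
E
python3 see.py d 2>&1|grep -v WARN; python3 - <<'E'
import cv2;a=cv2.imread("pics/d.png");
cv2.imwrite("pics/d2.png",cv2.resize(cv2.imread("pics/d_scene.png")[170:270,220:340],(720,600),interpolation=cv2.INTER_CUBIC))
E
```

```text
10.0333 [0.5895 0.0213 0.1107] [ 3.1398e+00 -1.0000e-04  1.3603e+00] 0.016247470998866764 [-0.30052158  0.02395428 -0.14090435]
scene crop origin [252.25296938 140.57975395] scale 5
top crop origin [225.86222882 160.40460726] scale 5
```

View pics/d2.png

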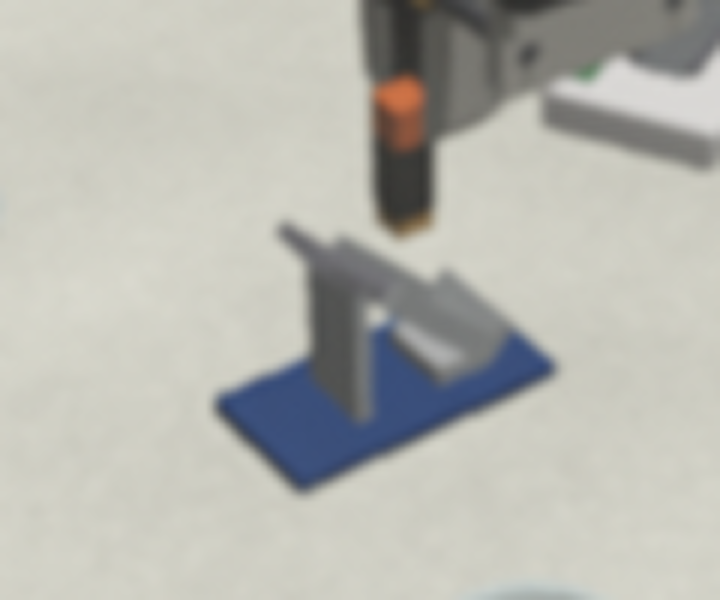

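The picture shows the logger hanging upright in the grip. Its brass corners are at crop (375,222), (402,236) and (433,222), above the mid-slope of the ramp, whose top edge is near (300,240).

```bash
python3 - <<'E' 2>&1|grep -v WARN
from h import *
t=np.array([.589,.0213,.1095]);yaw=1.361;x=np.array([np.cos(yaw),np.sin(yaw),0]);y=np.array([-np.sin(yaw),np.cos(yaw),0])
for s in(7.5,9.5):
  for z in(-38,14):
    L=t-x*s/1000+[0,0,z/1000]
    pts=np.array([L+.008*(a*x+b*y) for a,b in((-1,-1),(1,-1),(1,1),(-1,1))]+[L])
    print(s,z,np.round((proj("scene",pts)-[220,170])*6).tolist())
p=(.5857,-.0007,1.3645)
for q in((.5857,-.0007,1.3645),(.5838,.0014,1.361)):
  print("ramp base corners",np.round((proj("scene",w(q,[[-55,-28,8],[55,-28,8],[55,28,8],[-55,28,8]]))-[220,170])*6).tolist())
  print("slope top edge",np.round((proj("scene",w(q,[[-30,-15,80],[-30,15,80],[30,-15,20],[30,15,20]]))-[220,170])*6).tolist())
# top image ramp in d
E
```

```text
7.5 -38 [[409.0, 237.0], [448.0, 221.0], [420.0, 199.0], [382.0, 215.0], [415.0, 218.0]]
7.5 14 [[408.0, 108.0], [448.0, 92.0], [420.0, 70.0], [380.0, 86.0], [414.0, 89.0]]
9.5 -38 [[404.0, 239.0], [443.0, 223.0], [415.0, 201.0], [377.0, 217.0], [410.0, 220.0]]
9.5 14 [[403.0, 110.0], [443.0, 94.0], [415.0, 72.0], [375.0, 88.0], [409.0, 91.0]]
ramp base corners [[295.0, 486.0], [557.0, 365.0], [463.0, 286.0], [207.0, 399.0]]
slope top edge [[331.0, 268.0], [281.0, 224.0], [478.0, 345.0], [428.0, 302.0]]
ramp base corners [[295.0, 480.0], [557.0, 360.0], [464.0, 282.0], [207.0, 393.0]]
slope top edge [[331.0, 262.0], [281.0, 218.0], [478.0, 340.0], [428.0, 298.0]]
```

Call:
step_arm --commands '[{"translation":[0,1.6,8],"roll":0},{"translation":[0,0,8],"roll":0},{"translation":[0,0,5],"roll":0},{"translation":[0,0,2],"roll":0},{"translation":[0,0,1],"roll":0},{"translation":[0,0,0],"roll":0}]'

```text
time: 10.53
tool_pos: [0.5908, 0.0216, 0.0859]
tool_rot: [3.141, -0.001, 1.361]
contact_force: [-1.1, 0.8, 3.8]
opening: 0.0159
grip_force: 7.0
```

Call:
step_arm --commands '[{"translation":[0,0,1],"roll":0},{"translation":[0,0,1],"roll":0},{"translation":[0,0,1],"roll":0},{"translation":[0,0,0],"roll":0}]'

```text
time: 10.87
tool_pos: [0.5912, 0.0215, 0.0831]
tool_rot: [3.14, -0.001, 1.361]
contact_force: [0.7, 0.6, 4.1]
opening: 0.0161
grip_force: 7.0
```

Call:
step_arm --commands '[{"translation":[-1.35,0,0.65],"roll":0},{"translation":[-1.35,0,0.65],"roll":0},{"translation":[-1.35,0,0.65],"roll":0},{"translation":[-1.35,0,0.65],"roll":0},{"translation":[0,0,0],"roll":0}]'

```text
time: 11.28
tool_pos: [0.5893, 0.0156, 0.0798]
tool_rot: [-3.141, 0.0, 1.361]
contact_force: [1.2, -0.1, 2.7]
opening: 0.0157
grip_force: 7.0
```

Call:
step_arm --commands '[{"translation":[-1.35,0,0.5],"roll":0},{"translation":[-1.35,0,0.5],"roll":0},{"translation":[-1.35,0,0.5],"roll":0},{"translation":[-1.35,0,0.5],"roll":0},{"translation":[-1.35,0,0.5],"roll":0},{"translation":[-1.35,0,0.5],"roll":0},{"translation":[-1.35,0,0.5],"roll":0},{"translation":[-1.35,0,0.5],"roll":0},{"translation":[0,0,0],"roll":0}]'

```text
time: 12.03
tool_pos: [0.587, 0.005, 0.0759]
tool_rot: [-3.141, 0.0, 1.361]
contact_force: [1.3, -0.4, 1.8]
opening: 0.0158
grip_force: 7.0
```

```bash
python3 see.py e 2>&1|grep -v WARN; python3 - <<'E'
import cv2
cv2.imwrite("pics/e2.png",cv2.resize(cv2.imread("pics/e_scene.png")[180:260,240:340],(750,600),interpolation=cv2.INTER_CUBIC))
E
```

```text
12.3333 [0.587  0.0053 0.0759] [-3.1413e+00  2.0000e-04  1.3609e+00] 0.016069318775933622 [ 0.49896696 -0.31405906  0.1875527 ]
scene crop origin [245.90591734 158.13283013] scale 5
top crop origin [234.28305949 163.46805578] scale 5
```

View pics/e2.png

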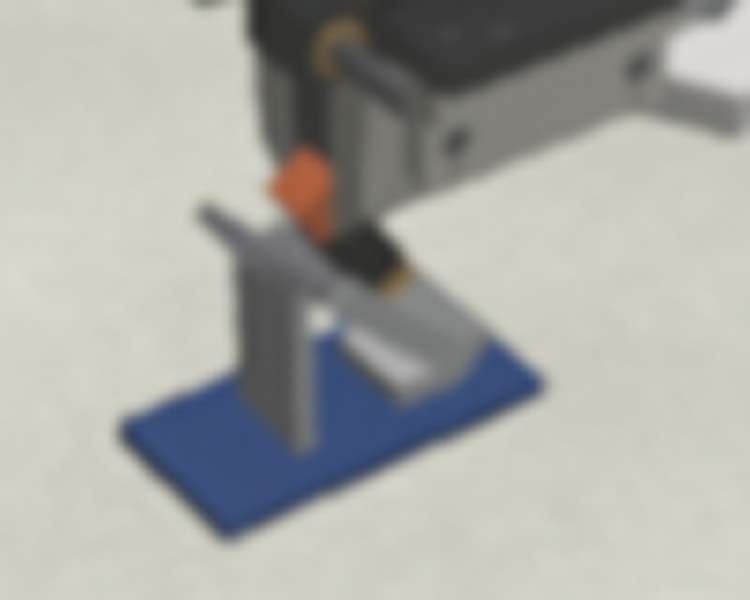

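The picture shows the logger pivoted well: cap uphill at (300,190), brass at (395,280), nearly along the slope. I'll finish the tilt.

Call:
step_arm --commands '[{"translation":[-1.4,0,0.5],"roll":0},{"translation":[-1.4,0,0.5],"roll":0},{"translation":[-1.4,0,0.5],"roll":0},{"translation":[-1.4,0,0.5],"roll":0},{"translation":[-1.4,0,0.5],"roll":0},{"translation":[-1.4,0,0.5],"roll":0},{"translation":[-1.4,0,0.5],"roll":0},{"translation":[-1.4,0,0.5],"roll":0},{"translation":[0,0,0],"roll":0}]'

```text
time: 13.08
tool_pos: [0.5851, -0.0047, 0.0724]
tool_rot: [3.141, -0.002, 1.36]
contact_force: [1.2, 6.5, 2.6]
opening: 0.0159
grip_force: 7.0
```

Call:
step_arm --commands '[{"translation":[0,0,0.5],"roll":0},{"translation":[0,0,0.5],"roll":0},{"translation":[0,0,0],"roll":0}]'

```text
time: 13.33
tool_pos: [0.585, -0.0049, 0.0721]
tool_rot: [3.141, -0.001, 1.361]
contact_force: [-2.5, 5.0, 7.2]
opening: 0.0158
grip_force: 7.0
```

Call:
step_arm --commands '[{"translation":[0,0,0.5],"roll":0},{"translation":[0,0,0.5],"roll":0},{"translation":[0,0,0],"roll":0}]'

```text
time: 13.58
tool_pos: [0.5854, -0.0051, 0.0713]
tool_rot: [3.14, -0.001, 1.361]
contact_force: [-1.0, 4.1, 8.3]
opening: 0.0156
grip_force: 7.0
```

```bash
python3 see.py f 2>&1|grep -v WARN; python3 - <<'E'
import cv2
cv2.imwrite("pics/f2.png",cv2.resize(cv2.imread("pics/f_scene.png")[190:250,250:330],(800,600),interpolation=cv2.INTER_CUBIC))
E
```

```text
13.8833 [ 0.5854 -0.0051  0.0714] [ 3.1398e+00 -1.0000e-03  1.3609e+00] 0.015900106317259532 [-1.62941777  3.99380906  8.6767025 ]
scene crop origin [241.71782424 161.9395573 ] scale 5
top crop origin [239.62842871 164.51696407] scale 5
```

View pics/f2.png

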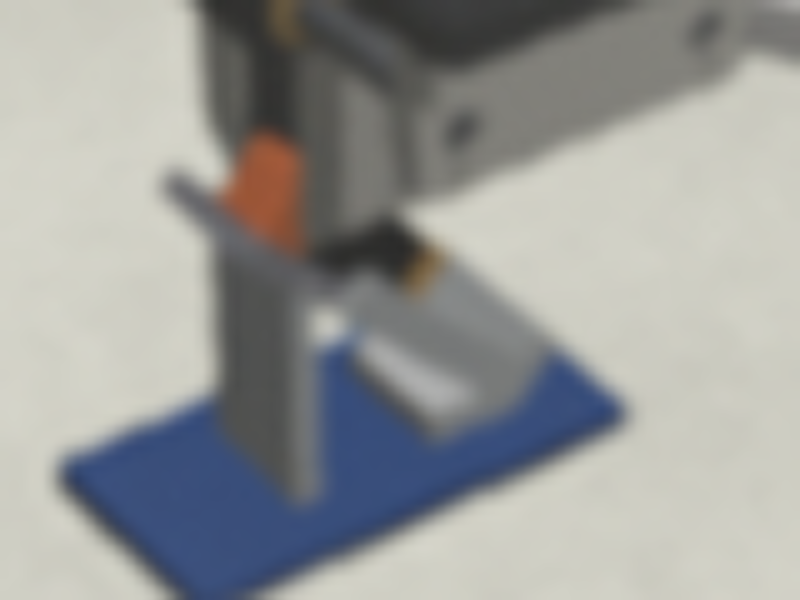

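Call:
step_arm --commands '[{"translation":[0,0,-0.4],"roll":0},{"translation":[0,0,0],"roll":0}]' --grip_force 3

```text
time: 14.05
tool_pos: [0.5853, -0.0055, 0.071]
tool_rot: [3.14, -0.0, 1.361]
contact_force: [1.0, 2.7, 3.9]
opening: 0.0159
grip_force: 3.0
```

Call:
step_arm --commands '[{"translation":[0,0,0],"roll":0},{"translation":[0,0,0],"roll":0},{"translation":[0,0,0],"roll":0},{"translation":[0,0,0],"roll":0},{"translation":[0,0,0],"roll":0},{"translation":[0,0,0],"roll":0}]' --fingers 0.4

```text
time: 14.55
tool_pos: [0.5847, -0.0058, 0.0703]
tool_rot: [-3.141, 0.0, 1.361]
contact_force: [0.3, -0.8, -0.2]
opening: 0.0367
grip_force: 0.0
```

Call:
step_arm --commands '[{"translation":[0,0,-10],"roll":0},{"translation":[0,0,-20],"roll":0},{"translation":[0,0,-20],"roll":0},{"translation":[0,0,-10],"roll":0},{"translation":[0,0,0],"roll":0}]'

```text
time: 14.97
tool_pos: [0.5864, -0.0059, 0.1336]
tool_rot: [3.136, -0.0, 1.361]
contact_force: [-0.0, -0.3, 0.5]
opening: 0.0369
grip_force: 0.0
```

```bash
cat > seg.py <<'E'
import sys
from h import *
tag=sys.argv[1];im=grab(4,tag);np.savez(tag+".npz",**im);s=observe();print(s["time"],np.round(s["tool_pos"],4))
q0=np.array(eval(sys.argv[2]))  # search centre world
yy,xx=np.mgrid[:420,:560]
for c in im:
    q=proj(c,q0)[0];near=np.hypot(xx-q[0],yy-q[1])<30
    I=cv2.cvtColor((im[c]/255).astype(np.float32),cv2.COLOR_RGB2HSV);H,S,V=I[...,0],I[...,1],I[...,2]
    m=near&(S>.45)&((H<24)|(H>345))&(V>.2)
    b=near&(S>.35)&(H>24)&(H<48)
    for n,k in(("orange",m),("brass",b)):
        if k.sum():print(c,n,k.sum(),np.round([xx[k].mean(),yy[k].mean()],2))
    print(c,"centre",q)
for n in("logger_orange",):
    for c in im:print(c,n,[(np.round(d["at"],3).tolist(),round(d["confidence"],2)) for d in search_frame(c,n)][:2])
E
python3 seg.py g "[.588,.015,.045]" 2>&1|grep -v WARN
python3 - <<'E' 2>&1|grep -v WARN
import sys;sys.path.insert(0,".")
from h import *
p=(.586,-.001,1.3645)
print("exp cap, brass",w(p,[[4,0,59],[35,0,27]]))
for c in("scene","top"):print(c,proj(c,w(p,[[4.6,0,57],[33,0,28.3]])))
E
```

```text
15.3667 [ 0.5844 -0.0056  0.1296]
scene orange 57 [286.56 213.81]
scene brass 3 [299.67 220.67]
scene centre [289.69763492 216.62035303]
top centre [269.20233964 205.25787251]
scene logger_orange [([0.594, 0.008, 0.057], 0.48)]
top logger_orange []
exp cap, brass [[0.58681934 0.00291519 0.059     ]
 [0.59316927 0.03325787 0.027     ]]
scene [[285.44631094 214.22350767]
 [296.67267546 220.42620717]]
top [[274.88820746 205.25798286]
 [261.41889733 203.69813041]]
```

The cap centroid at scene (286.6,213.8) matches the predicted rest pose (285.4,214.2) within about 1 px, so the logger has slid down against the stop. Next I'll take it up across its sides.

Call:
step_arm --commands '[{"translation":[10,0,0],"roll":0},{"translation":[10.2,0,10],"roll":0},{"translation":[0,0,20],"roll":0},{"translation":[0,0,20],"roll":0},{"translation":[0,0,12],"roll":0},{"translation":[0,0,8],"roll":0},{"translation":[0,0,4],"roll":0},{"translation":[0,0,0],"roll":0},{"translation":[0,0,0],"roll":0}]' --fingers 0.5

```text
time: 16.22
tool_pos: [0.5894, 0.0144, 0.0568]
tool_rot: [3.141, -0.0, 1.361]
contact_force: [-0.5, 0.5, 0.8]
opening: 0.0459
grip_force: 0.0
```

Call:
step_arm --commands '[{"translation":[0,0,0.7],"roll":0},{"translation":[0,0,0.5],"roll":0},{"translation":[0,0,0],"roll":0}]'

```text
time: 16.47
tool_pos: [0.5894, 0.014, 0.0559]
tool_rot: [3.14, -0.0, 1.361]
contact_force: [-0.5, 0.4, -0.1]
opening: 0.0461
grip_force: 0.0
```

Call:
step_arm --commands '[{"translation":[0,0,0],"roll":0},{"translation":[0,0,0],"roll":0},{"translation":[0,0,0],"roll":0},{"translation":[0,0,0],"roll":0},{"translation":[0,0,0],"roll":0},{"translation":[0,0,0],"roll":0},{"translation":[0,0,0],"roll":0},{"translation":[0,0,0],"roll":0}]' --fingers 0.1 --grip_force 3

```text
time: 17.13
tool_pos: [0.5893, 0.0141, 0.0554]
tool_rot: [3.141, 0.0, 1.361]
contact_force: [1.4, 0.8, 0.8]
opening: 0.0158
grip_force: 3.0
```

Call:
step_arm --commands '[{"translation":[0,0,0],"roll":0},{"translation":[0,0,0],"roll":0},{"translation":[0,0,-4],"roll":0},{"translation":[0,0,-8],"roll":0},{"translation":[0,0,-12],"roll":0},{"translation":[0,0,-16],"roll":0},{"translation":[0,0,-14],"roll":0},{"translation":[0,0,-6],"roll":0},{"translation":[0,0,0],"roll":-0.06},{"translation":[0,0,0],"roll":-0.1},{"translation":[0,0,0],"roll":-0.1},{"translation":[0,0,0],"roll":-0.1},{"translation":[0,0,0],"roll":-0.08},{"translation":[0,0,0],"roll":-0.049},{"translation":[0,0,0],"roll":0}]' --grip_force 10

```text
time: 18.38
tool_pos: [0.5888, 0.0141, 0.1152]
tool_rot: [-3.141, -0.0, 1.851]
contact_force: [0.2, 0.7, 0.2]
opening: 0.0159
grip_force: 10.0
```

Call:
step_arm --commands '[{"translation":[10,0,0],"roll":0},{"translation":[20,1,0],"roll":0},{"translation":[25,1,0],"roll":0},{"translation":[25,1,0],"roll":0},{"translation":[25,1,0],"roll":0},{"translation":[25,1,0],"roll":0},{"translation":[25,1,0],"roll":0},{"translation":[25,1,0],"roll":0},{"translation":[22,0.3,0],"roll":0},{"translation":[14,0,0],"roll":0},{"translation":[7.7,0,0],"roll":0},{"translation":[0,0,10],"roll":0},{"translation":[0,0,15],"roll":0},{"translation":[0,0,10],"roll":0},{"translation":[0,0,0],"roll":0},{"translation":[0,0,0],"roll":0}]'

```text
time: 19.72
tool_pos: [0.5342, 0.2301, 0.0794]
tool_rot: [-3.14, 0.0, 1.848]
contact_force: [-0.2, -0.4, 0.3]
opening: 0.0162
grip_force: 10.0
```

```bash
python3 seg.py k "[.53,.235,.06]" 2>&1|grep -v WARN; python3 - <<'E' 2>&1|grep -v WARN
import sys;sys.path.insert(0,".")
from h import *
import cv2
# predicted logger pose (tilt 45, cap along -x of tool)
s=observe();t=np.array(s["tool_pos"]);yaw=s["tool_rot"][2];x=np.array([np.cos(yaw),np.sin(yaw),0]);y=np.array([-np.sin(yaw),np.cos(yaw),0]);z=np.array([0,0,1.])
r=.7071;up=-x*r+z*r;n=x*r+z*r
piv=t-.0053*x+.0042*z;B=piv-.00495*n-.0431*up
print("brass centre",B,"brass low corner z",(B-.008*n)[2])
for nm,a in(("brass face",B),("capmid",B+up*.044)):print(nm,proj("scene",a))
im=cv2.imread("pics/k_scene.png");R=(.533,.237,1.85);f=8;q=np.array([297,140])
T=cv2.resize(im[140:215,297:397],None,fx=f,fy=f,interpolation=cv2.INTER_CUBIC)
def line(P,col):
    u=((proj("scene",np.array(P))-q+.5)*f).astype(np.int32);cv2.polylines(T,[u],True,col,1)
for k in(0,.052):line([B+up*k+.008*(a*n+b*y) for a,b in((-1,-1),(1,-1),(1,1),(-1,1))],(255,0,255))
for m in(box(-65,65,-38,38,20,20)[4][1],box(-31,30,-11.5,11.5,20,20)[4][1],[(30,-22,20),(30,22,20),(30,22,42),(30,-22,42)]):line(w(R,np.array(m)),(0,255,0))
cv2.imwrite("pics/k2.png",T)
E
```

```text
20.1167 [0.5347 0.2312 0.0807]
scene orange 44 [333.  155.5]
scene centre [334.13268525 161.02226593]
top orange 24 [162.04 229.42]
top brass 13 [161.08 235.77]
top centre [158.67981151 233.83069316]
scene logger_orange [([0.539, 0.22, 0.082], 0.45)]
top logger_orange []
brass centre [0.52858993 0.25201931 0.05075009] brass low corner z 0.045093291048649745
brass face [[337.80387629 161.52448773]]
capmid [[333.63731659 155.99893998]]
```

View pics/k2.png

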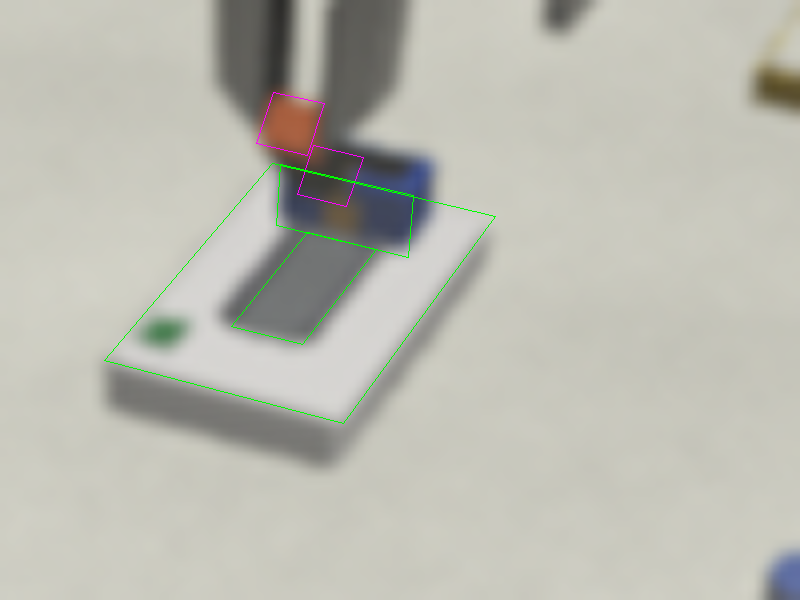

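The logger overlay lies right on the picture: cap (290,125), brass (330,178). The modelled contact point (343,219) agrees with the gold contact seen at (343,217), and the bed and front edge agree within about 1 px. Now I'll lower it, then tilt it flat.

Call:
step_arm --commands '[{"translation":[0,0,8],"roll":0},{"translation":[0,0,7],"roll":0},{"translation":[0,0,4],"roll":0},{"translation":[0,0,2],"roll":0},{"translation":[0,0,1],"roll":0},{"translation":[0,0,0],"roll":0}]' --grip_force 6

```text
time: 20.72
tool_pos: [0.5343, 0.2311, 0.0578]
tool_rot: [-3.141, 0.0, 1.85]
contact_force: [-0.1, -0.5, -0.6]
opening: 0.0157
grip_force: 6.0
```

Call:
step_arm --commands '[{"translation":[0,0,1],"roll":0},{"translation":[0,0,1],"roll":0},{"translation":[0,0,1],"roll":0},{"translation":[0,0,0],"roll":0}]'

```text
time: 21.05
tool_pos: [0.5346, 0.2311, 0.0553]
tool_rot: [3.141, 0.0, 1.85]
contact_force: [0.1, -0.7, -1.2]
opening: 0.0158
grip_force: 6.0
```

Call:
step_arm --commands '[{"translation":[-1,0,1.2],"roll":0},{"translation":[-1,0,1.2],"roll":0},{"translation":[-1,0,1.2],"roll":0},{"translation":[-1,0,1.2],"roll":0},{"translation":[-1,0,1.2],"roll":0},{"translation":[0,0,0],"roll":0}]'

```text
time: 21.55
tool_pos: [0.5361, 0.2261, 0.0492]
tool_rot: [3.141, 0.0, 1.849]
contact_force: [0.6, -2.6, 2.6]
opening: 0.0159
grip_force: 6.0
```

Call:
step_arm --commands '[{"translation":[-1,0,1.2],"roll":0},{"translation":[-1,0,1.2],"roll":0},{"translation":[-1,0,1.2],"roll":0},{"translation":[-1,0,1.2],"roll":0},{"translation":[-1,0,1.2],"roll":0},{"translation":[-1,0,1.2],"roll":0},{"translation":[-1,0,1.2],"roll":0},{"translation":[-0.8,0,1.2],"roll":0},{"translation":[-0.8,0,1.2],"roll":0},{"translation":[-0.7,0,1.2],"roll":0},{"translation":[0,0,0],"roll":0}]'

```text
time: 22.47
tool_pos: [0.5381, 0.2173, 0.0369]
tool_rot: [-3.141, 0.0, 1.85]
contact_force: [-0.4, 0.6, 1.2]
opening: 0.0159
grip_force: 6.0
```

Call:
step_arm --commands '[{"translation":[-0.6,0,1.2],"roll":0},{"translation":[-0.5,0,1.2],"roll":0},{"translation":[-0.4,0,1.2],"roll":0},{"translation":[-0.3,0,1],"roll":0},{"translation":[-0.2,0,1],"roll":0},{"translation":[0,0,0],"roll":0}]'

```text
time: 22.97
tool_pos: [0.5389, 0.2153, 0.0314]
tool_rot: [-3.141, 0.0, 1.85]
contact_force: [0.4, -0.5, 0.2]
opening: 0.0157
grip_force: 6.0
```

```bash
cat > chk.py <<'E'
import sys
from h import *
# logger flat in the bed? compare cap/brass centroids with predicted flat pose in scene, fit tilt
im=np.mean([read_camera("scene").astype(np.float32) for _ in range(4)],0)
s=observe();t=np.array(s["tool_pos"]);print(s["time"],np.round(t,4),np.round(s["contact_force"],1))
yy,xx=np.mgrid[:420,:560];I=cv2.cvtColor((im/255).astype(np.float32),cv2.COLOR_RGB2HSV);H,S=I[...,0],I[...,1]
R=(.533,.237,1.85);q=proj("scene",w(R,[0,0,28]))[0];near=np.hypot(xx-q[0],yy-q[1])<25
m=near&(S>.4)&((H<24)|(H>345));b=near&(S>.3)&(H>24)&(H<48)
for n,k in(("orange",m),("brass",b)):
    if k.sum():print(n,k.sum(),np.round([xx[k].mean(),yy[k].mean()],2),xx[k].min(),xx[k].max(),yy[k].min(),yy[k].max())
# predicted flat cap: local x of brass face xb -> cap from xb-52 to xb-36
def hull(P):
    h=np.zeros((420*4,560*4),np.uint8);u=((proj("scene",P)+.5)*4).astype(np.int32)
    cv2.fillConvexPoly(h,cv2.convexHull(u),1);Y,X=np.nonzero(h);return np.round([X.mean()/4-.5,Y.mean()/4-.5,len(X)/16],2)
for xb in(0,10,20,30):
    print(xb,hull(w(R,[[xb-a,bb,z] for a in(52,36) for bb in(-8,8) for z in(20,36)])))
cv2.imwrite("pics/chk.png",im[:,:,::-1])
E
python3 chk.py 2>&1|grep -v WARN
```

```text
23.1667 [0.5388 0.2155 0.0316] [-0.1  0.2  0.3]
orange 50 [329.5  175.96] 326 333 172 180
brass 1 [344. 153.] 344 344 153 153
0 [327.75 181.12  78.  ]
10 [329.36 179.04  76.62]
20 [330.98 177.11  76.  ]
30 [332.56 175.12  74.88]
```

Call:
step_arm --commands '[{"translation":[0,0,0.8],"roll":0},{"translation":[0,0,0.8],"roll":0},{"translation":[0,0,0.5],"roll":0},{"translation":[0,0,0],"roll":0}]'

```text
time: 23.5
tool_pos: [0.539, 0.2155, 0.0295]
tool_rot: [3.142, 0.0, 1.85]
contact_force: [-0.3, 0.1, 0.6]
opening: 0.016
grip_force: 6.0
```

Call:
step_arm --commands '[{"translation":[0,0,0.4],"roll":0},{"translation":[0,0,0.4],"roll":0},{"translation":[0,0,0],"roll":0},{"translation":[0,0,0],"roll":0}]'

```text
time: 23.83
tool_pos: [0.539, 0.2155, 0.0288]
tool_rot: [3.142, 0.0, 1.85]
contact_force: [0.2, -0.5, 2.0]
opening: 0.0156
grip_force: 6.0
```

Call:
step_arm --commands '[{"translation":[0,0,0.4],"roll":0},{"translation":[0,0,0],"roll":0},{"translation":[0,0,0],"roll":0}]'

```text
time: 24.08
tool_pos: [0.539, 0.2155, 0.0285]
tool_rot: [3.141, 0.0, 1.85]
contact_force: [0.3, -0.8, 2.3]
opening: 0.016
grip_force: 6.0
```

Call:
step_arm --commands '[{"translation":[0,0,0.4],"roll":0},{"translation":[0,0,0],"roll":0},{"translation":[0,0,0],"roll":0}]'

```text
time: 24.33
tool_pos: [0.539, 0.2155, 0.0285]
tool_rot: [3.141, 0.0, 1.85]
contact_force: [-0.5, -1.0, 5.0]
opening: 0.0159
grip_force: 6.0
```

The vertical force is now climbing with no further travel, so it's flat. Next I'll push it gently to the contact.

Call:
step_arm --commands '[{"translation":[1,0,-0.4],"roll":0},{"translation":[1.5,0,0],"roll":0},{"translation":[1.5,0,0],"roll":0},{"translation":[1.5,0,0],"roll":0},{"translation":[1.5,0,0],"roll":0},{"translation":[1.5,0,0],"roll":0},{"translation":[1.5,0,0],"roll":0},{"translation":[1,0,0],"roll":0},{"translation":[0,0,0],"roll":0}]'

```text
time: 25.08
tool_pos: [0.5359, 0.2264, 0.0285]
tool_rot: [3.141, -0.0, 1.85]
contact_force: [-0.0, -0.6, 3.5]
opening: 0.0155
grip_force: 6.0
```

Call:
step_arm --commands '[{"translation":[0.5,0,0],"roll":0},{"translation":[0.5,0,0],"roll":0},{"translation":[0.5,0,0],"roll":0},{"translation":[0.5,0,0],"roll":0},{"translation":[0,0,0],"roll":0}]'

```text
time: 25.5
tool_pos: [0.5354, 0.228, 0.0284]
tool_rot: [3.141, 0.0, 1.85]
contact_force: [0.9, -2.1, 4.3]
opening: 0.0156
grip_force: 6.0
```

Call:
step_arm --commands '[{"translation":[0.4,0,0],"roll":0},{"translation":[0.4,0,0],"roll":0},{"translation":[0.4,0,0],"roll":0},{"translation":[0,0,0],"roll":0}]'

```text
time: 25.83
tool_pos: [0.5351, 0.2292, 0.0284]
tool_rot: [3.141, 0.0, 1.85]
contact_force: [0.6, -2.2, 4.9]
opening: 0.0158
grip_force: 6.0
```

Call:
step_arm --commands '[{"translation":[0.4,0,0],"roll":0},{"translation":[0.4,0,0],"roll":0},{"translation":[0,0,0],"roll":0}]'

```text
time: 26.08
tool_pos: [0.5349, 0.23, 0.0284]
tool_rot: [3.141, 0.0, 1.85]
contact_force: [0.9, -3.2, 5.4]
opening: 0.0161
grip_force: 6.0
```

Call:
step_arm --commands '[{"translation":[0.4,0,0],"roll":0},{"translation":[0.4,0,0],"roll":0},{"translation":[0,0,0],"roll":0}]'

```text
time: 26.33
tool_pos: [0.5346, 0.2307, 0.0284]
tool_rot: [3.142, 0.0, 1.85]
contact_force: [0.4, -3.0, 4.1]
opening: 0.0158
grip_force: 6.0
```

Call:
step_arm --commands '[{"translation":[0.4,0,0],"roll":0},{"translation":[0.4,0,0],"roll":0},{"translation":[0,0,0],"roll":0}]'

```text
time: 26.58
tool_pos: [0.5344, 0.2315, 0.0284]
tool_rot: [3.141, 0.0, 1.85]
contact_force: [1.0, -2.2, 5.9]
opening: 0.0161
grip_force: 6.0
```

Call:
step_arm --commands '[{"translation":[0,0,-0.4],"roll":0},{"translation":[0.4,0,0],"roll":0},{"translation":[0.4,0,0],"roll":0},{"translation":[0,0,0],"roll":0}]'

```text
time: 26.92
tool_pos: [0.5339, 0.232, 0.0285]
tool_rot: [-3.141, 0.0, 1.85]
contact_force: [0.6, -2.1, 2.6]
opening: 0.0158
grip_force: 6.0
```

Call:
step_arm --commands '[{"translation":[0.4,0,0],"roll":0},{"translation":[0.4,0,0],"roll":0},{"translation":[0.4,0,0],"roll":0},{"translation":[0,0,0],"roll":0}]'

```text
time: 27.25
tool_pos: [0.5338, 0.2322, 0.0285]
tool_rot: [-3.141, 0.002, 1.85]
contact_force: [1.2, -7.7, 1.8]
opening: 0.016
grip_force: 6.0
```

```bash
python3 chk.py 2>&1|grep -v WARN
```

```text
27.45 [0.5338 0.2322 0.0284] [ 0.9 -7.5  1.4]
orange 51 [332.24 173.65] 329 335 170 178
brass 3 [346.33 151.33] 346 347 151 152
0 [327.75 181.12  78.  ]
10 [329.36 179.04  76.62]
20 [330.98 177.11  76.  ]
30 [332.56 175.12  74.88]
```

The force jumped to 7.7 N with no further travel, so the brass is against the block. I'll ease off slightly and release.

Call:
step_arm --commands '[{"translation":[-0.6,0,0],"roll":0},{"translation":[0,0,0],"roll":0},{"translation":[0,0,0],"roll":0}]' --grip_force 4

```text
time: 27.7
tool_pos: [0.5338, 0.2322, 0.0285]
tool_rot: [-3.141, 0.001, 1.85]
contact_force: [2.1, -5.8, 0.0]
opening: 0.0161
grip_force: 4.0
```

Call:
step_arm --commands '[{"translation":[0,0,0],"roll":0},{"translation":[0,0,0],"roll":0},{"translation":[0,0,0],"roll":0},{"translation":[0,0,0],"roll":0},{"translation":[0,0,0],"roll":0},{"translation":[0,0,0],"roll":0}]' --fingers 0.4

```text
time: 28.2
tool_pos: [0.5339, 0.233, 0.0288]
tool_rot: [3.142, -0.0, 1.85]
contact_force: [-0.2, -0.6, -1.5]
opening: 0.0368
grip_force: 0.0
```

Call:
step_arm --commands '[{"translation":[0,0,-5],"roll":0},{"translation":[0,0,-15],"roll":0},{"translation":[0,0,-25],"roll":0},{"translation":[0,0,-30],"roll":0},{"translation":[0,0,-30],"roll":0},{"translation":[-30,0,-5],"roll":0},{"translation":[-40,0,0],"roll":0},{"translation":[-40,0,0],"roll":0},{"translation":[-40,0,0],"roll":0},{"translation":[-20,0,0],"roll":0},{"translation":[0,0,0],"roll":0}]'

```text
time: 29.12
tool_pos: [0.582, 0.065, 0.1392]
tool_rot: [3.141, 0.002, 1.845]
contact_force: [-0.0, 0.8, -0.4]
opening: 0.0367
grip_force: 0.0
```

```bash
python3 chk.py 2>&1|grep -v WARN; python3 - <<'E' 2>&1|grep -v WARN
import sys;sys.path.insert(0,".")
from h import *
im=grab(4,"z")
I=cv2.cvtColor((im["scene"]/255).astype(np.float32),cv2.COLOR_RGB2HSV)
for c in im:
    q=proj(c,w((.533,.237,1.85),[0,0,28]))[0].astype(int)
    # gap check: gray profile along the bed axis
    P=proj(c,w((.533,.237,1.85),[[x,0,36] for x in np.arange(-40,34,3)])).astype(np.float32)
    v=cv2.remap(im[c],P[:,:1],P[:,1:],cv2.INTER_LINEAR)[:,0]
    print(c);print([(int(x),*map(int,a)) for x,a in zip(np.arange(-40,34,3),v)])
for n in("logger_orange","logger_blue","logger_green","logger_white","dish","sample_bottle","tumbler"):
    print(n,[(c,np.round(d["at"],3).tolist(),round(d["confidence"],2)) for c in im for d in search_frame(c,n)][:3])
E
```

```text
29.3167 [0.5804 0.0704 0.1389] [-0.2 -0.7 -0.4]
orange 50 [332.98 173.96] 330 336 170 178
brass 11 [339. 165.] 337 341 164 166
0 [327.75 181.12  78.  ]
10 [329.36 179.04  76.62]
20 [330.98 177.11  76.  ]
30 [332.56 175.12  74.88]
scene
[(-40, 105, 87, 78), (-37, 105, 78, 66), (-34, 105, 74, 60), (-31, 106, 72, 58), (-28, 112, 74, 58), (-25, 131, 81, 60), (-22, 156, 92, 64), (-19, 180, 103, 68), (-16, 194, 110, 71), (-13, 196, 111, 71), (-10, 183, 105, 69), (-7, 162, 95, 67), (-4, 124, 81, 63), (-1, 89, 68, 60), (2, 69, 63, 58), (5, 60, 60, 58), (8, 60, 60, 58), (11, 60, 60, 58), (14, 62, 61, 58), (17, 75, 69, 61), (20, 94, 82, 66), (23, 118, 99, 74), (26, 132, 109, 82), (29, 125, 106, 86), (32, 107, 96, 92)]
top
[(-40, 126, 126, 125), (-37, 114, 115, 114), (-34, 78, 80, 81), (-31, 64, 66, 67), (-28, 65, 67, 68), (-25, 60, 62, 62), (-22, 57, 46, 42), (-19, 89, 48, 19), (-16, 123, 67, 24), (-13, 114, 61, 19), (-10, 80, 44, 20), (-7, 56, 32, 16), (-4, 37, 25, 20), (-1, 35, 34, 33), (2, 43, 43, 41), (5, 50, 50, 48), (8, 56, 54, 51), (11, 60, 58, 54), (14, 63, 62, 58), (17, 66, 65, 61), (
[... 181 characters left out ...]
 ('top', [0.534, 0.223, 0.032], 0.62)]
logger_blue [('scene', [0.54, -0.248, 0.048], 0.58), ('scene', [0.775, -0.151, 0.074], 0.39), ('top', [0.563, -0.24, 0.022], 0.74)]
logger_green [('scene', [0.587, -0.252, 0.044], 0.65), ('scene', [0.5, -0.249, 0.047], 0.25)]
logger_white [('scene', [0.499, -0.247, 0.047], 0.7), ('scene', [0.6, -0.263, 0.029], 0.33), ('top', [0.495, -0.238, 0.055], 0.51)]
dish [('scene', [0.39, -0.044, 0.011], 0.89), ('top', [0.394, -0.047, 0.005], 0.6)]
sample_bottle [('scene', [0.769, 0.118, 0.046], 0.91), ('top', [0.758, 0.126, 0.055], 0.66)]
tumbler [('scene', [0.777, -0.146, 0.075], 0.91), ('top', [0.778, -0.14, 0.062], 0.77), ('top', [0.577, -0.025, 0.007], 0.74)]
```

```bash
python3 -c "
from cell import hand_in
print(hand_in())"
```

```text
the job is handed in; nothing more can be done
None
```

I handed the job in at about 30 s of the 54 s limit: the orange logger slid down to the ramp's stop and was released, then was regripped across its sides, laid flat in the reader bed and pushed gently against the contact block (about 8 N) before I let go, with the other loggers, dish, bottle and tumbler unmoved in the final camera check.

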